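# Stack the optics in a slotted lens barrel and lock the retaining ring

### The job

Assemble the small objective: lower the small lens (the narrower of the two) to the bottom of the slotted barrel, then the thick spacer, then the dark filter, setting the glass down rather than letting it fall. Put the retaining ring on top with its lugs in the side slots and turn it clockwise (seen from above) under the barrel's lips until it stops. Leave the large lens and the thin spacer where they lie.

Things in the scene. Friction and masses are not known exactly. Their poses are not given: they have to be found in the camera images.
- barrel: Dark steel lens barrel, upright, fixed to the bench. Origin: centre of underside, z up. Foot 84 mm wide, 6 mm high; shoulder (seat) at z=10. Two walls centred on its +x and -x (68 deg of arc each), bore 47 mm, outside 63 mm, top z=58 with a 4 mm lead-in bevel. Open slots on +y and -y, 39 mm wide, floor z=6, let fingers go down beside a part.
- groove (a point): Lip point on the barrel's +x wall, z=52. Bayonet grooves run from z=44 to 52 through each wall, open to the slot on the wall's counter-clockwise side (from above) and end at the middle of the wall, 34 deg in; groove floor bevelled inside. Stack lens 12 + thick spacer 12 + filter 10 on the seat at 10 brings the ring's underside to z=44, lugs level with the grooves.
- lens: Small lens: clear domed glass in a bright aluminium cell, 43 mm diameter, 12 mm high, loose, lies flat. Origin: centre of underside, z up. Goes first, on the barrel's seat, in either turn about z.
- spacer: Thick spacer: plain aluminium ring, 43 mm outside, 33 mm hole, 12 mm high, loose. Origin: centre of underside, z up. Goes second, on the lens.
- filter: Filter: flat dark glass in a dark steel cell, 43 mm diameter, 10 mm high, loose. Origin: centre of underside, z up. Goes third, on the spacer.
- retaining_ring: Steel retaining ring, 30 mm high, hole 31 mm. Origin: centre of underside, z up. Neck 43 mm wide up to z=17, then a ribbed grip 48 mm wide from z=17 to 30, above the barrel's walls when seated. Two lugs on its +y and -y, each 60 deg of arc, 58 mm over both, z=2 to 6. Enters with its y within 25 deg of the barrel's y; then turns 60 deg clockwise to the stop.
- thin_spacer: Thin spacer: aluminium ring like the thick one, 43 mm outside, but 5 mm high. Not used; stays where it lies. Origin: centre of underside.
- wide_lens: Large lens: as the small one but 56 mm diameter, 12 mm high; too wide for the barrel. Not used; stays where it lies. Origin: centre of underside.
Not all that is in view belongs to the job. What is shaped like the lens but blue is not meant.

How it is judged:
By the outcome, as a careful person would: the job done as asked, in the order asked, and still so for the second after the job is handed in, with the robot touching nothing.
It also fails if it takes over 120 s, if anything falls off the work surface, if the arm or the gripper's body presses on something with over 40 N, if the wrist force passes 120 N, or if a joint passes its speed limit or range.

### The arm

A 6-joint arm with a two-finger parallel gripper is mounted at the origin on a cart in front of the work surface, level with it; the furniture and walls round the work are solid. World frame = base frame: x ahead of the robot, y to its left, z up, the work surface at z = 0. Lengths are in m, angles in rad, forces in N, time in s.
With the tool pointing down it reaches from about 0.25 to 0.775 m from the base axis. Payload 4 kg.
Tool frame: the origin (TCP) lies midway between the tips of the shut fingers; the grasp point (between the pads) lies 19 mm behind it (robot.tcp_to_grasp is the z of the grasp point in the tool frame, in m); z points along the fingers, y is the line along which they close (so a half turn about z gives the same grasp; the last joint's range is limited). The gripper opens to 94 mm and grips with 3 to 60 N. Pads are 16 mm wide; open, the fingers measure 119 mm over their backs; the gripper's body (75 mm by 177 mm) begins 78 mm behind the grasp point.
Start: joints at [1.086, 0.087, 1.371, -0, 1.684, -0.103], TCP at [0.205, 0.51, 0.206] pointing down, gripper open.
Joint ranges: [-3.1, 3.1], [-0.76, 2.03], [0.27, 2.55], [-1.08, 4.22], [0.17, 2.65], [-2.57, 2.57]. Speed limits (rad/s): [2.79, 2.79, 3.14, 3.14, 3.14, 3.14].

### API

Orientations are given as [roll, pitch, yaw] about the fixed x, y, z axes, in that order (R = Rz(yaw) Ry(pitch) Rx(roll)).
In Python, from bench import robot gives the robot as it stands. The module is installed in compiled form; this text tells all that it offers.
- The arm moves only by the tool move_arm, never from a script. Its argument "motion" is one flat list of numbers, 7 for each row, row after row: the turn, a rotation vector about the tool's x, y, z in units of 45 degrees (1.0 is 45 degrees), then the shift along the tool's x, y, z in units of 100 mm (1.0 is 100 mm), then the opening, from 0 (shut) to 1 (fully open). A call has 1 to 12 rows; each row shifts and turns the commanded pose from where the row before left it, along the tool's axes as they then stand; what a row does not reach is not made up. A row lasts 1/12 s, in which the tool goes at most 41.7 mm and 7.16 degrees, less where a joint would pass 70% of its speed; a pose out of reach is approached as far as the arm can. A call with a number of a shift or a turn outside -1 to 1 is refused whole. A call with a gripper value outside its range is refused whole. The fingers move at their own pace and stop on an object; the grip force is fixed at half the most. Time passes only in rows, so rows that do not move let the fingers close. It gives the time, the measured TCP pose, the force, the opening and the grip force at its end, in the units of the state.
- robot.get_obs(): the state, without advancing time (a new reading comes with each control period).
- robot.snapshot(name): name is "side" or "top" or "wrist"; returns the picture (420x560x3 uint8, red, green, blue); there is no depth.
- robot.get_calibration(name): a dict with "fx", "fy", "cx", "cy" (pixels), "k1" (the pictures are not rectified: a ray, as slopes to the right and down, at radius r is drawn at 1 + k1 r^2 times it, then the intrinsics apply), "R" (3x3) and "t" (3): a world point X has camera coordinates R X + t. Camera axes: x right, y down, z forward; pixel columns grow to the right and rows downward; lengths in m; the calibration is good to about 2 mm. A picture is of the moment at which its call begins: read the wrist's pose just before it. get_calibration takes no time and is no camera call; for the wrist camera it gives the pose at the moment of the call.
- robot.close_job(): hands the job in; it is judged then, once.
The state is a dict: "time": time; "joint_positions": joint angles; "qvel": joint speeds; "joint_torque": joint torques, N m; "tool_pos": TCP position; "ee_rot": TCP orientation; "wrist_force": force on the tool from outside, world axes, zero at the start; "wrist_torque": the same for the moment, N m; "width": finger opening in m; "finger_force": force on a finger pad.
Only numpy, scipy, OpenCV 4.12 (cv2) and the standard library are available. Lean on these libraries where they do the work, as an engineer would, in place of code of your own. Each camera call takes 0.05 s, during which the arm holds its last target. There are 200 camera calls.

## Working session

There is one attempt and no reset: what is moved stays moved. The work goes in short steps, Python scripts to look and compute and a tool call to move; the robot and the scene stay as the last step left them, time stands still between calls to the robot, and variables do not carry over. Pictures are saved under pics/ and viewed, at most 14 in all, crops included, and the job is handed in when it is done.

Besides the shell and the picture viewer there is one more tool, called after ">>>" as a command line: name --argument value ..., lists and objects as JSON in quotes. move_arm: Moves the arm, as the interface text tells. Shifts and turns lie within -1 to 1; 1 stands for 100 mm of shift or 45 degrees of turn. Its arguments: {"type":"object","properties":{"motion":{"type":"array","items":{"type":"number"}}},"required":["motion"]}

```bash
mkdir -p pics
python3 - <<'E'
from bench import robot
import cv2
o=robot.get_obs();print({k:o[k] for k in("time","tool_pos","ee_rot","width")},robot.tcp_to_grasp)
for n in("top","side","wrist"):
    c=robot.get_calibration(n);print(n,c)
    cv2.imwrite(f"pics/{n}0.png",robot.snapshot(n)[:,:,::-1])
E
```

```text
{'time': 0.0, 'tool_pos': array([0.20466817, 0.50989867, 0.20429507]), 'ee_rot': array([-3.13937785e+00, -2.54890719e-04,  2.75974072e+00]), 'width': 0.09426542288103437} -0.0188
top {'fx': 387.89175060106714, 'fy': 387.89175060106714, 'cx': 277.42053406534217, 'cy': 208.36559510496417, 'k1': -0.051052659113277915, 'R': array([[ 4.25891263e-04, -9.99957779e-01,  9.17927065e-03],
       [-9.86362114e-01, -1.93087426e-03, -1.64578406e-01],
       [ 1.64589181e-01, -8.98399230e-03, -9.86321291e-01]]), 't': array([-0.01675692,  0.48902011,  1.091737  ])}
side {'fx': 436.7287700975615, 'fy': 436.7287700975615, 'cx': 278.81200891548235, 'cy': 211.72125858833098, 'k1': -0.1234887242824592, 'R': array([[ 0.97137456, -0.23618215,  0.02548437],
       [-0.08830565, -0.45859655, -0.88424619],
       [ 0.22053021,  0.85668384, -0.46632524]]), 't': array([-0.5019215 ,  0.08574087,  0.97467881])}
wrist {'fx': 373.1634278388999, 'fy': 373.1634278388999, 'cx': 283.4693679067948, 'cy': 212.24331860228327, 'k1': -0.014993176488016893, 'R': array([[ 0.37310598,  0.92778734, -0.00160602],
       [ 0.8882968 , -0.35672429,  0.28926905],
       [ 0.26780725, -0.10935463, -0.95724649]]), 't': array([-0.54876861, -0.0288201 ,  0.39302628])}
```

View pics/top0.png

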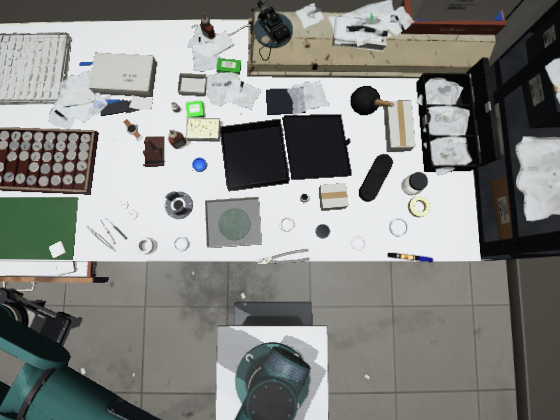

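View pics/side0.png

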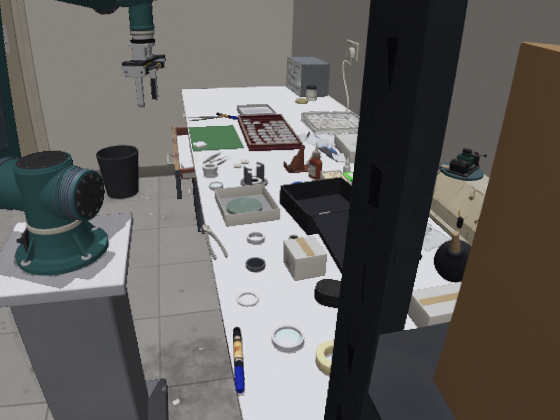

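The top view shows the barrel at about (179,204), with candidate parts at (147,246), (181,243), (288,225), (322,231), (359,243) and (398,228). I'll enlarge that area.

Run:
```python
import cv2,numpy as np
a=cv2.imread("pics/top0.png");s=cv2.imread("pics/side0.png")
f=lambda im,x0,x1,y0,y1,k:cv2.resize(im[y0:y1,x0:x1],None,fx=k,fy=k,interpolation=cv2.INTER_CUBIC)
A=f(a,115,275,175,265,5);B=f(a,270,430,175,265,5)
C=np.zeros((600,800,3),np.uint8);C[:300]=cv2.resize(A,(800,450))[150-0:450] if 0 else cv2.resize(A,(533,300))[:,:533].copy().repeat(1,0) if 0 else 0
l=f(a,120,215,185,260,4); r=f(a,275,415,210,260,4)
C[:300,:380]=l; C[310:510,:560]=r
q=f(s,190,290,150,275,4)[:500]; C[:500,400:]=0 if 0 else C[:500,400:]
C[:300,400:800]=f(s,190,290,150,225,4)
cv2.imwrite("pics/c1.png",C)
```

```text
(no output)
```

View pics/c1.png

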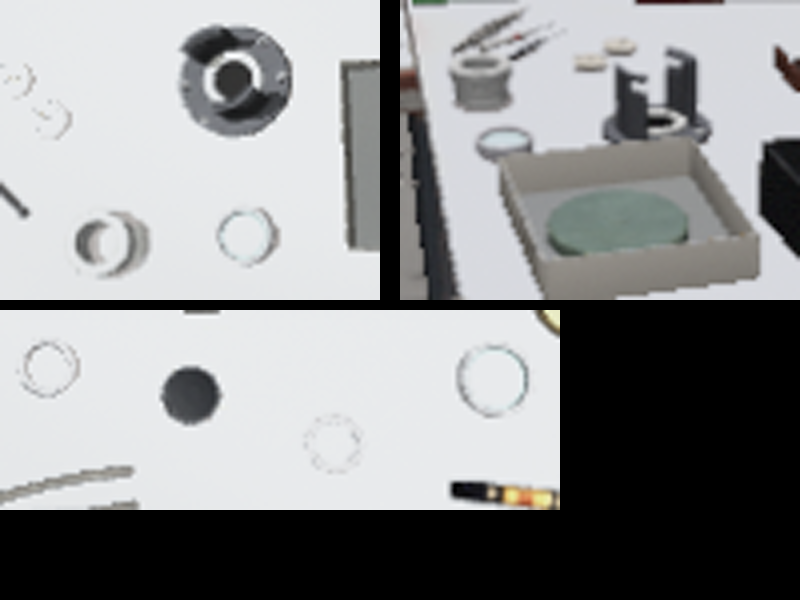

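View pics/wrist0.png

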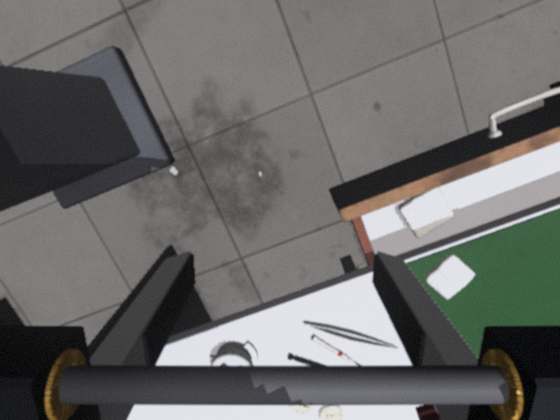

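The left group is the ring (147,246), the small lens (181,243) and the barrel. The right group is the thick spacer (288,225), the filter (322,231), the thin spacer (359,243) and the large lens (398,228). Next I'll get rough positions and the wrist camera's geometry.

```bash
cat > h.py <<'E'
import numpy as np,cv2
from bench import robot
from scipy.spatial.transform import Rotation as Ro
def ray(c,px,z):
    px=np.atleast_2d(np.asarray(px,float))
    d=(px-[c["cx"],c["cy"]])/[c["fx"],c["fy"]]
    u=d.copy()
    for _ in range(20): u=d/(1+c["k1"]*(u**2).sum(1,keepdims=True))
    v=np.c_[u,np.ones(len(u))]@c["R"]; o=-c["R"].T@c["t"]
    return (o+v*((z-o[2])/v[:,2])[:,None])
def proj(c,X):
    p=np.atleast_2d(X)@c["R"].T+c["t"];u=p[:,:2]/p[:,2:]
    return u*(1+c["k1"]*(u**2).sum(1,keepdims=True))*[c["fx"],c["fy"]]+[c["cx"],c["cy"]]
def tool():
    o=robot.get_obs();return o,Ro.from_euler("xyz",o["ee_rot"]).as_matrix(),np.array(o["tool_pos"])
E
python3 - <<'E'
from h import *
c=robot.get_calibration("top")
for n,p,z in(("barrel",(179,204),.01),("lens",(181,243),.01),("ring",(146,246),.03),("spacer",(288,225),.01),("filter",(322,231),.01),("thin",(359,243),.005),("wide",(398,228),.01)):print(n,ray(c,p,z).round(4))
w=robot.get_calibration("wrist");o,R,p=tool()
C=-w["R"].T@w["t"];print("cam in tool",R.T@(C-p),"\n",R.T@w["R"].T)
print(proj(w,p),R.round(3))
E
```

```text
barrel [[0.5069 0.2796 0.01  ]]
lens [[0.3897 0.2688 0.01  ]]
ring [[0.3791 0.366  0.03  ]]
spacer [[ 0.444 -0.048  0.01 ]]
filter [[ 0.4261 -0.1492  0.01  ]]
thin [[ 0.3908 -0.2598  0.005 ]]
wide [[ 0.4352 -0.378   0.01  ]]
cam in tool [ 0.08579473 -0.00044071 -0.17922483] 
 [[-5.43838173e-04 -9.57199289e-01 -2.89429138e-01]
 [ 9.99999799e-01 -6.15030351e-04  1.55024305e-04]
 [-3.26396859e-04 -2.89428996e-01  9.57199431e-01]]
[[284.28399281 269.70174149]] [[-0.928  0.373 -0.001]
 [ 0.373  0.928 -0.001]
 [ 0.    -0.002 -1.   ]]
```

>>> move_arm --motion '[0,0,0,-0.34,-0.08,0,1,0,0,0,-0.34,-0.08,0,1,0,0,0,-0.34,-0.08,0,1,0,0,0,-0.34,-0.08,0,1,0,0,0,-0.34,-0.08,0,1,0,0,0,-0.34,-0.08,0,1,0,0,0,-0.34,-0.08,0,1,0,0,0,-0.34,-0.08,0,1,0,0,0,-0.34,-0.08,0,1,0,0,0,-0.34,-0.08,0,1,0,0,0,-0.34,-0.08,0,1,0,0,0,-0.34,-0.08,0,1]'

```text
time: 1.15
tool_pos: [0.5488, 0.268, 0.205]
ee_rot: [-3.141, -0.001, 2.76]
wrist_force: [0.0, 0.7, 0.1]
width: 0.0938
finger_force: 0.0
```

Run:
```python
from h import *
w=robot.get_calibration("wrist");im=robot.snapshot("wrist")
cv2.imwrite("pics/w1.png",im[:,:,::-1]);np.savez("w1.npz",im=im,**w)
o,R,p=tool();print(p,R.round(4),o["time"],o["joint_positions"].round(2))
for X in((.507,.28,.0),(.39,.269,.012),(.379,.366,.03)):print(proj(w,np.array(X)))
```

```text
[0.55380846 0.26326692 0.20395645] [[-0.9256  0.3785  0.0027]
 [ 0.3785  0.9256 -0.0043]
 [-0.0041 -0.003  -1.    ]] 1.2 [ 0.35  0.23  1.21 -0.01  1.7  -0.83]
[[279.47779909 143.1441505 ]]
[[219.85468019  28.94931896]]
[[317.10453188 -35.96036626]]
```

View pics/w1.png

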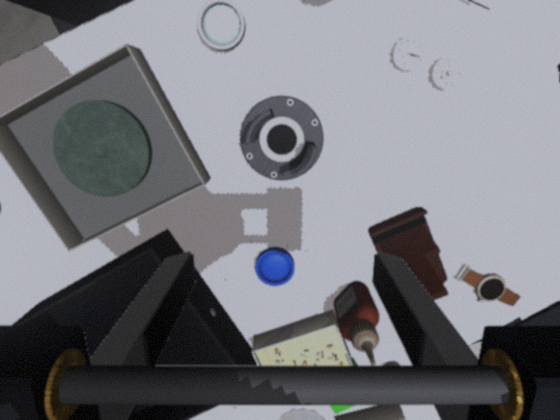

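w1 shows the barrel at (282,138), with its walls running upper-left and lower-right, and the lens cell at (221,25). The ring is out of frame, so I'll back up to see all three.

>>> move_arm --motion '[0,0,0,0.32,0,0,1,0,0,0,0.32,0,0,1,0,0,0,0.32,0,0,1,0,0,0,0.32,0,0,1,0,0,0,0,0,0,1,0,0,0,0,0,0,1,0,0,0,0,0,0,1]'

```text
time: 1.78
tool_pos: [0.4293, 0.3169, 0.2054]
ee_rot: [-3.142, 0.001, 2.76]
wrist_force: [0.4, 0.1, 0.8]
width: 0.0942
finger_force: 0.0
```

Run:
```python
from h import *
w=robot.get_calibration("wrist");im=robot.snapshot("wrist")
np.savez("w2.npz",im=im,**w)
o,R,p=tool();print(p,R.round(4),o["time"])
for X in((.507,.28,.0),(.39,.269,.012),(.379,.366,.03)):print(proj(w,np.array(X)))
cv2.imwrite("pics/w2.png",cv2.resize(im[0:390,130:460,::-1],None,fx=1.5,fy=1.5,interpolation=cv2.INTER_CUBIC))
```

```text
[0.42969179 0.31667329 0.20529333] [[-9.278e-01  3.731e-01  3.000e-04]
 [ 3.731e-01  9.278e-01 -4.000e-04]
 [-4.000e-04 -2.000e-04 -1.000e+00]] 1.8333
[[279.08487255 259.39648524]]
[[225.21607533 168.93930511]]
[[312.7918513  122.84228271]]
```

View pics/w2.png

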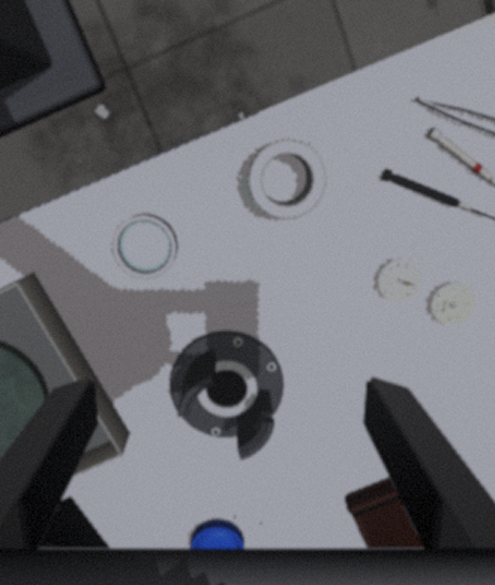

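w2 shows the ring's grip top at about (322,119), the small lens at (227,163), and the barrel foot at (281,256). I'll fit these precisely.

```bash
cat >> h.py <<'E'
def circ(P):
    A=np.c_[2*P[:,:2],np.ones(len(P))];b=(P[:,:2]**2).sum(1)
    s=np.linalg.lstsq(A,b,rcond=None)[0];return s[0],s[1],np.sqrt(s[2]+s[0]**2+s[1]**2)
def robcirc(P,k=4):
    for _ in range(k):
        x,y,r=circ(P);e=abs(np.hypot(P[:,0]-x,P[:,1]-y)-r);P=P[e<=max(np.percentile(e,80),2e-4)]
    return np.round([x,y,r,e.max()],4)
def blobs(mask,box):
    x0,x1,y0,y1=box;m=np.zeros_like(mask);m[y0:y1,x0:x1]=mask[y0:y1,x0:x1]
    return sorted(cv2.findContours(m,cv2.RETR_LIST,cv2.CHAIN_APPROX_NONE)[0],key=len)[::-1]
E
python3 - <<'E'
from h import *
for f,bx in(("w1",(225,340,85,190)),("w2",(235,325,210,310))):
    w=dict(np.load(f+".npz"));im=w["im"];g=cv2.cvtColor(im,cv2.COLOR_RGB2GRAY)
    m=(g<115).astype(np.uint8)
    for c in blobs(m,bx)[:3]: P=ray(w,c[:,0],.006);print(f,"foot z6",len(c),robcirc(P))
    m=(g>130).astype(np.uint8); x0,x1,y0,y1=bx
    for c in blobs(m,(x0+25,x1-25,y0+25,y1-25))[:4]: print(f,"seat z10",len(c),robcirc(ray(w,c[:,0],.010)))
    if f=="w2":
        for bx,z in(((195,255,135,195),.012),((285,360,85,150),.03)):
            x0,x1,y0,y1=bx;s=im[y0:y1,x0:x1];e=cv2.Canny(cv2.resize(g,None,fx=1,fy=1),40,110)
            for c in blobs(e,bx)[:4]: print(bx,len(c),robcirc(ray(w,c[:,0],z)))
w1=np.load("w1.npz")["im"];w2=np.load("w2.npz")["im"]
f=lambda a,x0,y0:cv2.resize(a[y0:y0+100,x0:x0+100],(400,400),interpolation=cv2.INTER_CUBIC)
cv2.imwrite("pics/c2.png",cv2.convertScaleAbs(np.hstack([f(w1,232,88),f(w2,272,70)])[:,:,::-1],alpha=1.3,beta=20))
E
```

```text
w1 foot z6 234 [5.030e-01 2.834e-01 4.110e-02 2.000e-04]
w1 foot z6 133 [5.033e-01 2.834e-01 2.310e-02 3.000e-04]
w1 foot z6 83 [5.035e-01 2.836e-01 1.450e-02 2.000e-04]
w1 seat z10 127 [5.031e-01 2.836e-01 2.160e-02 3.000e-04]
w1 seat z10 89 [5.032e-01 2.837e-01 1.560e-02 2.000e-04]
w1 seat z10 14 [5.002e-01 3.195e-01 2.400e-03 2.000e-04]
w1 seat z10 11 [5.068e-01 2.484e-01 2.100e-03 2.000e-04]
w2 foot z6 336 [0.4948 0.2834 0.0462 0.0053]
w2 foot z6 115 [0.5073 0.2809 0.0199 0.0034]
w2 foot z6 13 [5.002e-01 3.205e-01 3.100e-03 2.000e-04]
w2 seat z10 69 [0.5077 0.28   0.0156 0.0017]
w2 seat z10 30 [0.5062 0.2959 0.0079 0.0007]
(195, 255, 135, 195) 344 [0.3853 0.2732 0.0197 0.0016]
(195, 255, 135, 195) 123 [0.3547 0.2858 0.0647 0.001 ]
(195, 255, 135, 195) 115 [0.3864 0.2708 0.0175 0.0013]
(195, 255, 135, 195) 89 [3.855e-01 2.719e-01 1.580e-02 2.000e-04]
(285, 360, 85, 150) 311 [0.3792 0.3733 0.0251 0.0019]
(285, 360, 85, 150) 262 [0.3788 0.3738 0.0159 0.0019]
(285, 360, 85, 150) 129 [0.3776 0.3652 0.0217 0.0012]
(285, 360, 85, 150) 97 [0.3796 0.3744 0.0152 0.0009]
```

View pics/c2.png

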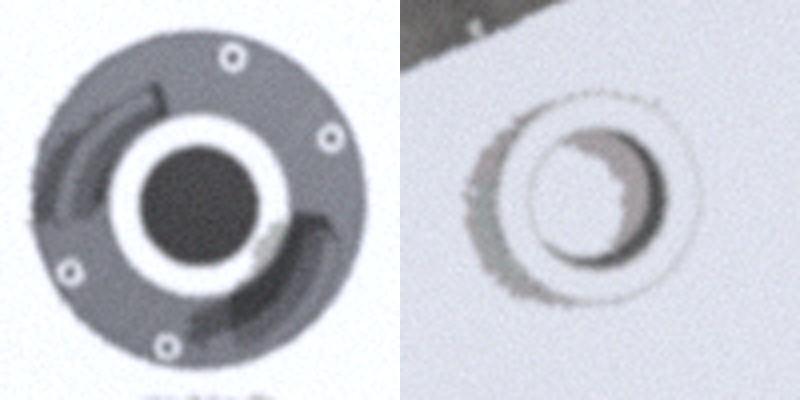

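c2 shows the barrel's four foot screws, which put the slot axis at about 120° in world. The ring's lugs don't stand out yet. I'll turn the tool so its closing line matches the slot axis (yaw 30°), then view from a standstill.

>>> move_arm --motion '[0,0,0.158,0,0,0,1,0,0,0.158,0,0,0,1,0,0,0.158,0,0,0,1,0,0,0.158,0,0,0,1,0,0,0.158,0,0,0,1,0,0,0.158,0,0,0,1,0,0,0.158,0,0,0,1,0,0,0.158,0,0,0,1,0,0,0.158,0,0,0,1,0,0,0.158,0,0,0,1,0,0,0.158,0,0,0,1,0,0,0.158,0,0,0,1]'

```text
time: 2.83
tool_pos: [0.4303, 0.3163, 0.205]
ee_rot: [-3.141, 0.001, 1.263]
wrist_force: [0.3, 0.4, 0.1]
width: 0.0942
finger_force: 0.0
```

>>> move_arm --motion '[0,0,0.158,0,0,0,1,0,0,0.158,0,0,0,1,0,0,0.158,0,0,0,1,0,0,0.158,0,0,0,1,0,0,0.158,0,0,0,1,0,0,0.158,0,0,0,1,0,0,0,-0.31,0.15,0,1,0,0,0,-0.31,0.15,0,1,0,0,0,-0.3,0.14,0,1,0,0,0,0,0,0,1,0,0,0,0,0,0,1,0,0,0,0,0,0,1]'

```text
time: 3.83
tool_pos: [0.3727, 0.2328, 0.2057]
ee_rot: [-3.141, -0.001, 0.525]
wrist_force: [-0.1, -0.1, -0.1]
width: 0.0943
finger_force: 0.0
```

Run:
```python
from h import *
w=robot.get_calibration("wrist");im=robot.snapshot("wrist")
np.savez("w3.npz",im=im,**w)
o,R,p=tool();print(p,R.round(4),o["time"],o["joint_positions"].round(2))
for X in((.507,.28,.0),(.386,.271,.012),(.379,.374,.03)):print(proj(w,np.array(X)).round(0))
f=lambda X,z:cv2.resize(im[int(X[1])-50:int(X[1])+50,int(X[0])-50:int(X[0])+50],(400,400),interpolation=cv2.INTER_CUBIC)
cv2.imwrite("pics/w3.png",im[:,:,::-1])
```

```text
[0.37273856 0.23309747 0.20563752] [[ 8.651e-01  5.015e-01  6.000e-04]
 [ 5.015e-01 -8.651e-01  6.000e-04]
 [ 8.000e-04 -2.000e-04 -1.000e+00]] 3.8833 [ 0.43 -0.16  1.61  0.    1.69  1.47]
[[312.  38.]]
[[258. 156.]]
[[155. 109.]]
```

View pics/w3.png

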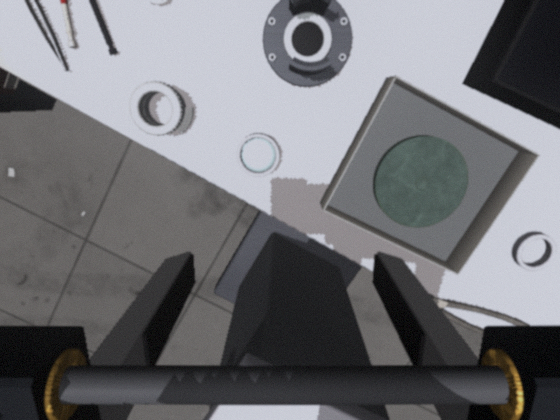

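w3 shows the barrel at (307,38) with its slots left and right in the image, so the tool yaw is right. The lens is at (260,153) and the ring at (158,107).

```bash
cat >> h.py <<'E'
def edgecirc(w,g,px,z,rmin,rmax,sign=0):
    "radial edges of a circle at height z around pixel px: strongest gradient between rmin,rmax (m)"
    c=ray(w,px,z)[0];g=cv2.GaussianBlur(g,(0,0),.8).astype(np.float32)
    for _ in range(3):
        a=np.linspace(0,2*np.pi,180,endpoint=False);r=np.arange(rmin,rmax,.0002)
        X=np.stack([c[0]+np.outer(np.cos(a),r),c[1]+np.outer(np.sin(a),r),np.full((len(a),len(r)),z)],-1)
        q=proj(w,X.reshape(-1,3)).astype(np.float32).reshape(len(a),len(r),2)
        d=np.gradient(cv2.remap(g,q[...,0],q[...,1],cv2.INTER_LINEAR),axis=1)
        d=abs(d) if sign==0 else sign*d
        j=d.argmax(1);P=X[np.arange(len(a)),j];P=P[d.max(1)>np.percentile(d.max(1),30)]
        f=robcirc(P);c=np.r_[f[:2],z]
    return f
E
python3 - <<'E'
from h import *
w=dict(np.load("w3.npz"));im=w["im"];g=cv2.cvtColor(im,cv2.COLOR_RGB2GRAY)
print("hole z10",edgecirc(w,g,(307,38),.010,.010,.019,1))
print("foot z6",edgecirc(w,g,(307,38),.006,.036,.047,1))
m=(g>150).astype(np.uint8)
for c in blobs(m,(262,352,8,70)): 
    if 4<len(c)<30:print("screw",ray(w,c[:,0].mean(0),.006).round(4))
for z in(0,.012):print("lens",z,edgecirc(w,g,(260,153),z,.016,.026),edgecirc(w,g,(260,153),z,.019,.025,1))
print("ring hole z30",edgecirc(w,g,(158,107),.03,.012,.019),"grip",edgecirc(w,g,(158,107),.03,.021,.027))
print("spacer",edgecirc(w,g,(533,250),.012,.019,.025),edgecirc(w,g,(533,250),.012,.013,.019))
E
```

```text
hole z10 [5.031e-01 2.837e-01 1.470e-02 1.000e-04]
foot z6 [5.028e-01 2.833e-01 4.180e-02 2.000e-04]
screw [[0.5068 0.2467 0.006 ]]
screw [[0.5002 0.3203 0.006 ]]
screw [[0.5336 0.2624 0.006 ]]
screw [[0.4734 0.3048 0.006 ]]
screw [[0.5003 0.3202 0.006 ]]
screw [[0.5334 0.2627 0.006 ]]
screw [[0.4734 0.3044 0.006 ]]
lens 0 [0.3875 0.2676 0.0209 0.0007] [0.387  0.2693 0.0217 0.0004]
lens 0.012 [0.3891 0.2683 0.0205 0.0012] [0.3887 0.2694 0.021  0.0004]
ring hole z30 [3.796e-01 3.738e-01 1.570e-02 3.000e-04] grip [3.815e-01 3.713e-01 2.100e-02 3.000e-04]
spacer [ 4.455e-01 -3.410e-02  2.100e-02  4.000e-04] [ 4.456e-01 -3.400e-02  1.560e-02  4.000e-04]
```

>>> move_arm --motion '[0,0,0,0.312,-0.234,0,1,0,0,0,0,0,0.38,1,0,0,0,0,0,0.38,1,0,0,0,0,0,0.38,1,0,0,0,0,0,0.38,1,0,0,0,0,0,0.38,1,0,0,0,0,0,0.12,1,0,0,0,0,0,0,1,0,0,0,0,0,0,1,0,0,0,0,0,0,0,0,0,0,0,0,0,0,0,0,0,0,0,0,0]'

```text
time: 4.88
tool_pos: [0.3872, 0.2691, 0.0036]
ee_rot: [-3.142, -0.0, 0.526]
wrist_force: [0.3, -0.1, -0.6]
width: 0.0773
finger_force: 0.0
```

>>> move_arm --motion '[0,0,0,0,0,0,0,0,0,0,0,0,0,0,0,0,0,0,0,0,0,0,0,0,0,0,0,0]'

```text
time: 5.22
tool_pos: [0.3868, 0.2687, 0.0036]
ee_rot: [-3.142, -0.0, 0.526]
wrist_force: [0.2, -0.1, -0.3]
width: 0.0507
finger_force: 0.0
```

>>> move_arm --motion '[0,0,0,0,0,0,0,0,0,0,0,0,0,0,0,0,0,0,0,0,0,0,0,0,0,0,0,0,0,0,0,0,0,-0.1,0,0,0,0,0,0,-0.35,0,0,0,0,0,0,-0.35,0,0,0,0,0,0,-0.3,0,0,0,0,0,0,0,0,0,0,0,0,0,0,0]'

```text
time: 6.05
tool_pos: [0.3883, 0.2694, 0.1165]
ee_rot: [3.141, -0.006, 0.526]
wrist_force: [0.6, 0.2, -1.6]
width: 0.0423
finger_force: 30.0
```

Run:
```python
from h import *
w=robot.get_calibration("wrist");im=robot.snapshot("wrist");np.savez("w4.npz",im=im,**w)
o,R,p=tool();print(p,o["width"],o["finger_force"],proj(w,p),proj(w,[.5033,.2835,.058]))
cv2.imwrite("pics/w4.png",im[:,:,::-1])
```

```text
[0.3869662  0.26871666 0.11419738] 0.04212128101666778 29.99984174966812 [[284.48787605 267.2376842 ]] [[360.84891353  60.73369778]]
```

View pics/w4.png

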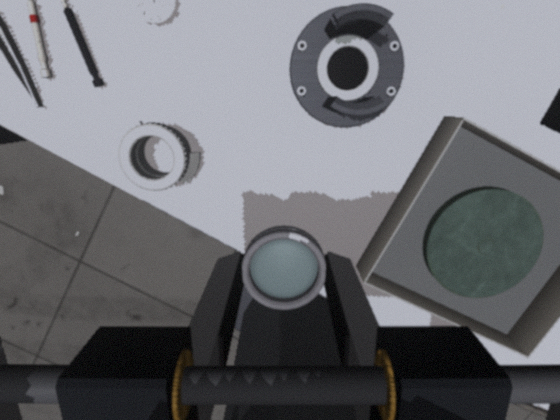

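The lens is held at (285,268) between the fingers, and the barrel is at (347,67). Next I'll measure the lens offset in the tool frame and re-measure the barrel.

```bash
cat >> h.py <<'E'
def held(w,im,px,ztop,rmin,rmax,sign=0):
    g=cv2.cvtColor(im,cv2.COLOR_RGB2GRAY);o,R,p=tool()
    f=edgecirc(w,g,px,p[2]+ztop,rmin,rmax,sign);d=R.T@(np.r_[f[:2],p[2]+ztop]-p);return f,d.round(4)
def delta(X,off=(0,0)):
    "tool-frame move (units of 100mm) that brings held centre (tool xy off) over world X"
    o,R,p=tool();return ((R.T@(np.array(X)-p))-np.r_[off,0]).round(4)*10
E
python3 - <<'E'
from h import *
w=dict(np.load("w4.npz"));im=w["im"];g=cv2.cvtColor(im,cv2.COLOR_RGB2GRAY)
for a in((.019,.024),(.014,.019)):
  for s in(0,1,-1):print(a,s,held(w,im,(285,268),.0084,*a,s))
print("hole z10",edgecirc(w,g,(347,67),.010,.010,.019,1),"foot",edgecirc(w,g,(347,67),.006,.036,.047,1))
print(delta((.5033,.2835,.114)))
E
```

```text
(0.019, 0.024) 0 (array([3.879e-01, 2.699e-01, 2.170e-02, 2.000e-04]), array([ 0.0014, -0.0006, -0.0084]))
(0.019, 0.024) 1 (array([3.915e-01, 2.719e-01, 2.080e-02, 2.000e-04]), array([ 0.0055, -0.0005, -0.0084]))
(0.019, 0.024) -1 (array([3.878e-01, 2.698e-01, 2.160e-02, 2.000e-04]), array([ 0.0013, -0.0005, -0.0084]))
(0.014, 0.019) 0 (array([0.3911, 0.2718, 0.0181, 0.0004]), array([ 0.0051, -0.0006, -0.0084]))
(0.014, 0.019) 1 (array([3.888e-01, 2.705e-01, 1.820e-02, 2.000e-04]), array([ 0.0025, -0.0006, -0.0084]))
(0.014, 0.019) -1 (array([3.910e-01, 2.719e-01, 1.810e-02, 3.000e-04]), array([ 0.0051, -0.0007, -0.0084]))
hole z10 [5.031e-01 2.836e-01 1.480e-02 2.000e-04] foot [5.029e-01 2.836e-01 4.180e-02 2.000e-04]
[1.08  0.456 0.004]
```

>>> move_arm --motion '[0,0,0,0.36,0.153,0,0,0,0,0,0.36,0.153,0,0,0,0,0,0.346,0.155,0,0,0,0,0,0,0,0.2,0,0,0,0,0,0,0.22,0,0,0,0,0,0,0,0,0,0,0,0,0,0,0,0,0,0,0,0,0,0]'

```text
time: 6.77
tool_pos: [0.5015, 0.2822, 0.0711]
ee_rot: [-3.141, 0.001, 0.526]
wrist_force: [-0.6, 0.3, -0.3]
width: 0.0418
finger_force: 30.0
```

Run:
```python
from h import *
w=robot.get_calibration("wrist");im=robot.snapshot("wrist");np.savez("w5.npz",im=im,**w)
o,R,p=tool();print(p,o["wrist_force"]);px=proj(w,R@[.0014,-.0005,-.0084]+p)[0]
print(held(w,im,px,.0084,.019,.024,-1))
print(delta((.5032,.2836,.0136),(.0014,-.0005)))
cv2.imwrite("pics/w5.png",im[100:,100:460,::-1])
```

```text
[0.50211172 0.2825115  0.07226454] [ 0.67325255 -0.4004951  -0.43512992]
(array([5.025e-01, 2.834e-01, 2.120e-02, 2.000e-04]), array([ 0.0008, -0.0006, -0.0084]))
[0.    0.001 0.587]
```

View pics/w5.png

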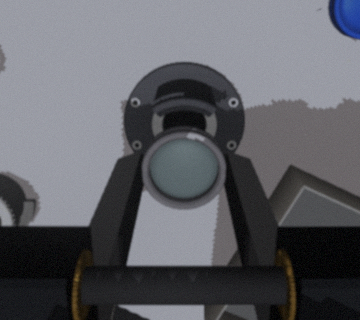

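w5 shows the lens centred over the bore, with the fingers lined up with the slots. Lowering it now.

>>> move_arm --motion '[0,0,0,0,0,0.1,0,0,0,0,0,0,0.12,0,0,0,0,0,0,0.12,0,0,0,0,0,0,0.1,0,0,0,0,0,0,0.06,0,0,0,0,0,0,0.03,0,0,0,0,0,0,0.02,0,0,0,0,0,0,0.01,0,0,0,0,0,0,0,0,0,0,0,0,0,0,0]'

```text
time: 7.65
tool_pos: [0.5025, 0.2825, 0.016]
ee_rot: [3.142, -0.001, 0.526]
wrist_force: [-0.5, 0.4, -0.6]
width: 0.0421
finger_force: 30.0
```

Lens underside is at about 12.4 mm with no contact yet. I'll ease it down in small steps.

>>> move_arm --motion '[0,0,0,0,0,0.01,0,0,0,0,0,0,0.01,0,0,0,0,0,0,0.005,0,0,0,0,0,0,0,0,0,0,0,0,0,0,0]'

```text
time: 8.07
tool_pos: [0.5024, 0.2825, 0.0136]
ee_rot: [3.142, -0.001, 0.526]
wrist_force: [-0.7, -0.3, 2.0]
width: 0.0421
finger_force: 30.0
```

>>> move_arm --motion '[0,0,0,0,0,0.005,0,0,0,0,0,0,0.003,0,0,0,0,0,0,0,0]'

```text
time: 8.32
tool_pos: [0.5024, 0.2825, 0.0136]
ee_rot: [3.141, -0.001, 0.526]
wrist_force: [-2.0, -1.5, 5.7]
width: 0.042
finger_force: 30.0
```

>>> move_arm --motion '[0,0,0,0,0,0,0.7,0,0,0,0,0,0,0.7,0,0,0,0,0,0,0.7,0,0,0,0,0,0,0.7,0,0,0,0,0,-0.1,0.7,0,0,0,0,0,-0.3,0.7,0,0,0,0,0,-0.35,0.7,0,0,0,0,0,-0.35,0.7,0,0,0,0,0,-0.35,0.7,0,0,0,0,0,-0.35,0.8,0,0,0,-0.27,0.23,0,0.8,0,0,0,-0.27,0.23,0,0.8]'

```text
time: 9.32
tool_pos: [0.4802, 0.2162, 0.1965]
ee_rot: [3.14, -0.008, 0.529]
wrist_force: [0.6, -0.4, -0.1]
width: 0.0752
finger_force: 0.0
```

>>> move_arm --motion '[0,0,0,-0.27,0.23,0,0.8,0,0,0,-0.27,0.23,0,0.8,0,0,0,-0.27,0.23,0,0.8,0,0,0,-0.27,0.23,0,0.8,0,0,0,-0.27,0.23,0,0.8,0,0,0,-0.27,0.23,0,0.8,0,0,0,-0.27,0.23,0,0.8,0,0,0,-0.27,0.23,0,0.8,0,0,0,-0.27,0.23,0,0.8,0,0,0,0,0,0,0.8,0,0,0,0,0,0,0.8,0,0,0,0,0,0,0.8]'

```text
time: 10.32
tool_pos: [0.3725, -0.0854, 0.1927]
ee_rot: [3.141, -0.001, 0.525]
wrist_force: [-0.2, 0.7, -0.5]
width: 0.0754
finger_force: 0.0
```

Run:
```python
from h import *
w=robot.get_calibration("wrist");im=robot.snapshot("wrist");np.savez("w6.npz",im=im,**w)
o,R,p=tool();print(p,o["ee_rot"],o["width"],o["time"],o["joint_positions"].round(2))
for X in((.4455,-.034,.012),(.426,-.149,.01)):print(proj(w,X).round())
cv2.imwrite("pics/w6.png",im[:,:,::-1])
```

```text
[ 0.37262443 -0.08486369  0.19251241] [-3.14155581e+00 -8.26233267e-04  5.27124450e-01] 0.07502462547248168 10.3667 [-0.37 -0.3   1.74  0.    1.69  0.67]
[[276.  94.]]
[[367. 174.]]
```

View pics/w6.png

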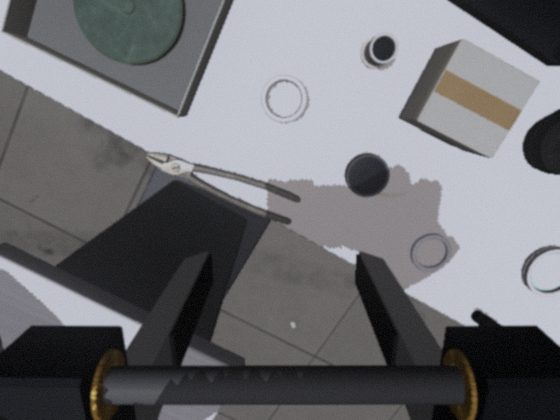

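w6 shows the thick spacer at (285,99), the filter at (367,174), and the unused thin spacer at (429,252).

Run:
```python
from h import *
w=dict(np.load("w6.npz"));im=w["im"];g=cv2.cvtColor(im,cv2.COLOR_RGB2GRAY)
for z in(0,.012):print("spacer",z,edgecirc(w,g,(285,99),z,.019,.025),edgecirc(w,g,(285,99),z,.013,.019))
for z in(0,.01):print("filter",z,edgecirc(w,g,(367,174),z,.018,.026,1))
print(delta((.445,-.04,.004)))
```

```text
spacer 0 [ 0.4463 -0.0458  0.0207  0.0005] [ 0.4454 -0.0409  0.0167  0.0007]
spacer 0.012 [ 4.461e-01 -4.570e-02  2.020e-02  4.000e-04] [ 0.4458 -0.044   0.0187  0.0006]
filter 0 [ 4.241e-01 -1.514e-01  2.210e-02  3.000e-04]
filter 0.01 [ 4.249e-01 -1.484e-01  2.150e-02  3.000e-04]
[ 0.85  -0.024  1.886]
```

>>> move_arm --motion '[0,0,0,0.28,0.01,0,0.65,0,0,0,0.28,0.01,0,0.65,0,0,0,0.272,0.003,0,0.65,0,0,0,0,0,0.38,0.65,0,0,0,0,0,0.38,0.65,0,0,0,0,0,0.38,0.65,0,0,0,0,0,0.38,0.65,0,0,0,0,0,0.3,0.65,0,0,0,0,0,0.066,0.65,0,0,0,0,0,0,0.65,0,0,0,0,0,0,0.65,0,0,0,0,0,0,0]'

```text
time: 11.37
tool_pos: [0.4463, -0.0448, 0.0043]
ee_rot: [3.141, -0.001, 0.528]
wrist_force: [0.1, -0.1, 0.0]
width: 0.0572
finger_force: 0.0
```

>>> move_arm --motion '[0,0,0,0,0,0,0,0,0,0,0,0,0,0,0,0,0,0,0,0,0,0,0,0,0,0,0,0,0,0,0,0,0,0,0,0,0,0,0,0,-0.1,0,0,0,0,0,0,-0.3,0,0,0,0,0,0,-0.4,0,0,0,0,0,0,-0.3,0,0,0,0,0,0,0,0,0,0,0,0,0,0,0,0,0,0,0,0,0,0]'

```text
time: 12.37
tool_pos: [0.4447, -0.0459, 0.113]
ee_rot: [-3.141, 0.001, 0.526]
wrist_force: [0.1, -0.3, -1.3]
width: 0.0414
finger_force: 30.0
```

Run:
```python
from h import *
w=robot.get_calibration("wrist");im=robot.snapshot("wrist");np.savez("w7.npz",im=im,**w)
o,R,p=tool();print(p,o["width"],o["finger_force"],o["time"])
px=proj(w,R@[0,0,-.0084]+p)[0];print(px)
for a in((.019,.024),(.013,.019)):
  for s in(0,1,-1):print(a,s,held(w,im,px,.0084,*a,s))
print(delta((.5032,.2836,p[2])))
cv2.imwrite("pics/w7.png",cv2.resize(im[200:350,200:370,::-1],None,fx=3,fy=3))
```

```text
[ 0.44420433 -0.04576049  0.11203815] 0.041654345824754274 29.999963042791933 12.4167
[283.82284549 273.43394286]
(0.019, 0.024) 0 (array([ 0.4455, -0.0438,  0.022 ,  0.0008]), array([ 0.0021, -0.0011, -0.0084]))
(0.019, 0.024) 1 (array([ 0.4466, -0.0431,  0.0231,  0.0005]), array([ 0.0034, -0.0011, -0.0084]))
(0.019, 0.024) -1 (array([ 4.461e-01, -4.460e-02,  2.120e-02,  2.000e-04]), array([ 0.0022, -0.0001, -0.0084]))
(0.013, 0.019) 0 (array([ 4.454e-01, -4.500e-02,  1.580e-02,  4.000e-04]), array([ 0.0014, -0.0001, -0.0084]))
(0.013, 0.019) 1 (array([ 4.465e-01, -4.430e-02,  1.690e-02,  1.000e-04]), array([ 0.0027, -0.0001, -0.0084]))
(0.013, 0.019) -1 (array([ 0.4431, -0.0459,  0.0181,  0.0005]), array([-0.001 , -0.0005, -0.0084]))
[ 2.163 -2.552 -0.   ]
```

View pics/w7.png

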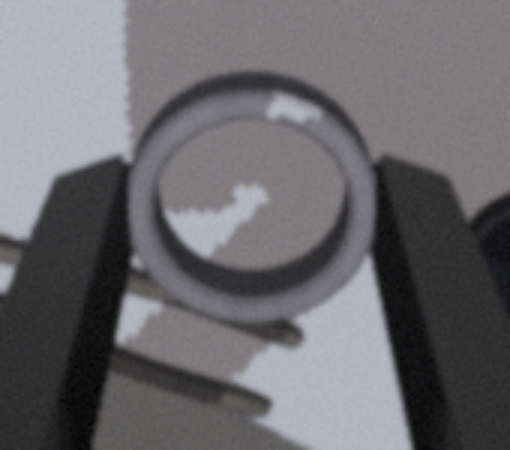

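The spacer is held, centred about 2 mm toward tool +x. Carrying it to the barrel.

>>> move_arm --motion '[0,0,0,0.238,-0.283,0,0,0,0,0,0.238,-0.283,0,0,0,0,0,0.238,-0.283,0,0,0,0,0,0.238,-0.283,0,0,0,0,0,0.238,-0.283,0,0,0,0,0,0.238,-0.283,0,0,0,0,0,0.238,-0.283,0,0,0,0,0,0.238,-0.283,0,0,0,0,0,0.237,-0.287,0,0,0,0,0,0,0,0,0,0,0,0,0,0,0.2,0,0,0,0,0,0,0.2,0]'

```text
time: 13.42
tool_pos: [0.5022, 0.2826, 0.0722]
ee_rot: [3.141, 0.001, 0.528]
wrist_force: [0.9, 0.4, -0.0]
width: 0.0411
finger_force: 30.0
```

>>> move_arm --motion '[0,0,0,0,0,0,0,0,0,0,0,0,0,0,0,0,0,0,0,0,0]'

```text
time: 13.67
tool_pos: [0.5023, 0.2817, 0.0734]
ee_rot: [-3.142, 0.001, 0.526]
wrist_force: [0.3, 0.6, -0.3]
width: 0.0414
finger_force: 30.0
```

Run:
```python
from h import *
w=robot.get_calibration("wrist");im=robot.snapshot("wrist");np.savez("w8.npz",im=im,**w)
o,R,p=tool();print(p,o["ee_rot"],o["wrist_force"])
px=proj(w,R@[.002,0,-.008]+p)[0]
for a,s in(((.019,.024),-1),((.013,.019),1)):print(held(w,im,px,.008,*a,s))
print(delta((.5032,.2836,.0263),(.0022,-.0001)))
```

```text
[0.50290453 0.2819845  0.07430183] [ 3.14146878e+00 -8.87395051e-04  5.25553734e-01] [-0.08387661 -0.36114982 -0.3399179 ]
(array([5.042e-01, 2.834e-01, 2.110e-02, 2.000e-04]), array([ 0.0018, -0.0006, -0.008 ]))
(array([5.044e-01, 2.835e-01, 1.640e-02, 2.000e-04]), array([ 0.0021, -0.0006, -0.008 ]))
[-0.012 -0.012  0.48 ]
```

>>> move_arm --motion '[0,0,0,-0.008,-0.005,0.08,0,0,0,0,0,0,0.1,0,0,0,0,0,0,0.1,0,0,0,0,0,0,0.08,0,0,0,0,0,0,0.04,0,0,0,0,0,0,0.02,0,0,0,0,0,0,0.01,0,0,0,0,0,0,0.01,0,0,0,0,0,0,0.005,0,0,0,0,0,0,0,0,0,0,0,0,0,0,0]'

```text
time: 14.63
tool_pos: [0.5018, 0.2825, 0.0295]
ee_rot: [3.142, -0.001, 0.526]
wrist_force: [-1.0, 0.2, -1.3]
width: 0.0412
finger_force: 30.0
```

>>> move_arm --motion '[0,0,0,0,0,0.01,0,0,0,0,0,0,0.01,0,0,0,0,0,0,0.01,0,0,0,0,0,0,0.005,0,0,0,0,0,0,0,0,0,0,0,0,0,0,0]'

```text
time: 15.13
tool_pos: [0.5016, 0.2824, 0.0263]
ee_rot: [-3.142, -0.001, 0.526]
wrist_force: [-1.5, -1.0, 5.1]
width: 0.0412
finger_force: 30.0
```

>>> move_arm --motion '[0,0,0,0,0,0,0.65,0,0,0,0,0,0,0.65,0,0,0,0,0,0,0.65,0,0,0,0,0,0,0.65,0,0,0,0,0,-0.1,0.65,0,0,0,0,0,-0.3,0.65,0,0,0,0,0,-0.4,0.65,0,0,0,0,0,-0.3,0.65,0,0,0,-0.235,0.278,0,0.65,0,0,0,-0.235,0.278,0,0.65,0,0,0,-0.235,0.278,0,0.65,0,0,0,-0.235,0.278,0,0.65]'

```text
time: 16.13
tool_pos: [0.4759, 0.1379, 0.1367]
ee_rot: [3.141, -0.002, 0.527]
wrist_force: [0.9, -0.1, 0.7]
width: 0.061
finger_force: 0.0
```

>>> move_arm --motion '[0,0,0,-0.235,0.278,0,0.65,0,0,0,-0.235,0.278,0,0.65,0,0,0,-0.235,0.278,0,0.65,0,0,0,-0.235,0.278,0,0.65,0,0,0,-0.235,0.278,0,0.65,0,0,0,-0.235,0.278,0,0.65,0,0,0,-0.235,0.278,0,0.65,0,0,0,-0.235,0.278,0,0.65,0,0,0,0,0,0,0.65,0,0,0,0,0,0,0.65,0,0,0,0,0,0,0.65]'

```text
time: 17.05
tool_pos: [0.4253, -0.1475, 0.136]
ee_rot: [-3.141, -0.001, 0.526]
wrist_force: [0.1, 0.6, 0.1]
width: 0.0608
finger_force: 0.0
```

Run:
```python
from h import *
w=robot.get_calibration("wrist");im=robot.snapshot("wrist");np.savez("w9.npz",im=im,**w);g=cv2.cvtColor(im,cv2.COLOR_RGB2GRAY)
o,R,p=tool();print(p,o["ee_rot"],o["width"],o["time"])
f=edgecirc(w,g,proj(w,[.4249,-.1484,.01])[0],.01,.018,.026,1);print(f,edgecirc(w,g,proj(w,[.4249,-.1484,.01])[0],.0,.018,.026,1))
print(delta((f[0],f[1],.004)))
```

```text
[ 0.42542573 -0.14692015  0.13588571] [-3.14139357e+00 -7.30405197e-04  5.26947916e-01] 0.0611132829688628 17.1
[ 4.257e-01 -1.494e-01  2.150e-02  3.000e-04] [ 4.234e-01 -1.508e-01  2.220e-02  2.000e-04]
[-0.011  0.023  1.319]
```

>>> move_arm --motion '[0,0,0,-0.01,0.023,0.3,0.65,0,0,0,0,0,0.38,0.65,0,0,0,0,0,0.38,0.65,0,0,0,0,0,0.2,0.65,0,0,0,0,0,0.05,0.65,0,0,0,0,0,0.01,0.65,0,0,0,0,0,0,0,0,0,0,0,0,0,0,0,0,0,0,0,0,0,0,0,0,0,0,0,0,0,0,0,0,0,0,0,0,0,0,0,0,0,0]'

```text
time: 18.1
tool_pos: [0.4271, -0.1507, 0.0055]
ee_rot: [3.139, -0.003, 0.526]
wrist_force: [-0.1, 0.6, 6.4]
width: 0.0416
finger_force: 30.0
```

>>> move_arm --motion '[0,0,0,0,0,-0.1,0,0,0,0,0,0,-0.3,0,0,0,0,0,0,-0.4,0,0,0,0,0,0,-0.3,0,0,0,0,0,0,0,0,0,0,0,0,0,0,0,0,0,0,0,0,0,0]'

```text
time: 18.68
tool_pos: [0.4248, -0.1501, 0.113]
ee_rot: [-3.141, 0.001, 0.526]
wrist_force: [0.7, 0.0, -0.5]
width: 0.0413
finger_force: 30.0
```

Run:
```python
from h import *
w=robot.get_calibration("wrist");im=robot.snapshot("wrist");np.savez("w10.npz",im=im,**w)
o,R,p=tool();print(p,o["width"],o["finger_force"],o["time"])
px=proj(w,R@[0,0,-.006]+p)[0];print(px)
for a in((.019,.024),(.013,.019)):
  for s in(0,1,-1):print(a,s,held(w,im,px,.006,*a,s))
print(delta((.5032,.2836,p[2])))
cv2.imwrite("pics/w10.png",cv2.resize(im[200:350,200:370,::-1],None,fx=3,fy=3))
```

```text
[ 0.42428931 -0.14982609  0.11200646] 0.041567022395698504 29.999773800373077 18.7333
[283.68933646 271.18309181]
(0.019, 0.024) 0 (array([ 4.243e-01, -1.497e-01,  2.230e-02,  2.000e-04]), array([ 0.0001, -0.0001, -0.006 ]))
(0.019, 0.024) 1 (array([ 4.242e-01, -1.497e-01,  2.220e-02,  3.000e-04]), array([-0.    , -0.0002, -0.006 ]))
(0.019, 0.024) -1 (array([ 0.422 , -0.1509,  0.0222,  0.0005]), array([-0.0025, -0.0002, -0.006 ]))
(0.013, 0.019) 0 (array([ 4.237e-01, -1.501e-01,  1.850e-02,  2.000e-04]), array([-0.0007, -0.0001, -0.006 ]))
(0.013, 0.019) 1 (array([ 4.237e-01, -1.501e-01,  1.850e-02,  2.000e-04]), array([-0.0007, -0.0001, -0.006 ]))
(0.013, 0.019) -1 (array([ 0.4242, -0.1499,  0.0153,  0.001 ]), array([-0.0001,  0.    , -0.006 ]))
[ 2.858 -3.352  0.004]
```

View pics/w10.png

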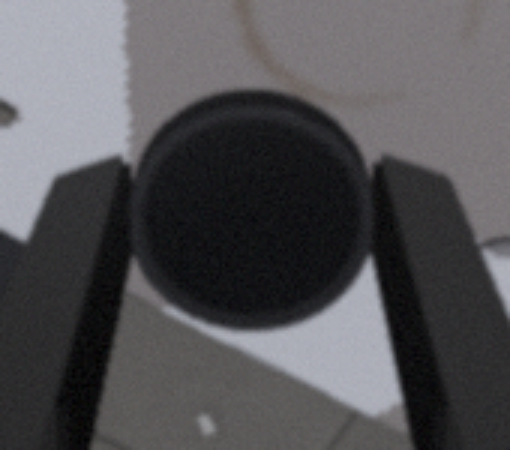

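The filter is held, centred in the fingers. Carrying it to the barrel.

>>> move_arm --motion '[0,0,0,0.2385,-0.279,0,0,0,0,0,0.2385,-0.279,0,0,0,0,0,0.2385,-0.279,0,0,0,0,0,0.2385,-0.279,0,0,0,0,0,0.2385,-0.279,0,0,0,0,0,0.2385,-0.279,0,0,0,0,0,0.2385,-0.279,0,0,0,0,0,0.2385,-0.279,0,0,0,0,0,0.2385,-0.279,0,0,0,0,0,0.2385,-0.279,0,0,0,0,0,0.2385,-0.279,0,0,0,0,0,0.239,-0.282,0,0]'

```text
time: 19.73
tool_pos: [0.5033, 0.2845, 0.1108]
ee_rot: [-3.141, 0.005, 0.526]
wrist_force: [0.6, -0.1, -0.0]
width: 0.0416
finger_force: 30.0
```

>>> move_arm --motion '[0,0,0,0,0,0,0,0,0,0,0,0,0.2,0,0,0,0,0,0,0.18,0,0,0,0,0,0,0,0,0,0,0,0,0,0,0,0,0,0,0,0,0,0]'

```text
time: 20.23
tool_pos: [0.5045, 0.2827, 0.0753]
ee_rot: [-3.142, 0.001, 0.526]
wrist_force: [-0.1, 0.6, -0.1]
width: 0.0419
finger_force: 30.0
```

Run:
```python
from h import *
w=robot.get_calibration("wrist");im=robot.snapshot("wrist");np.savez("w11.npz",im=im,**w)
o,R,p=tool();print(p,o["ee_rot"],o["wrist_force"])
px=proj(w,R@[0,0,-.005]+p)[0]
for z in(.005,-.005):print(held(w,im,px,z,.019,.024,1))
print(delta((.5032,.2836,.0390),(-.0005,0)))
```

```text
[0.50515364 0.28293223 0.07626182] [ 3.14146807e+00 -8.38015965e-04  5.25465212e-01] [-0.60603141 -0.63409849 -0.11845983]
(array([5.045e-01, 2.832e-01, 2.240e-02, 2.000e-04]), array([-0.0004, -0.0006, -0.005 ]))
(array([5.002e-01, 2.810e-01, 2.350e-02, 3.000e-04]), array([-0.0053, -0.0008,  0.005 ]))
[-0.009 -0.016  0.373]
```

>>> move_arm --motion '[0,0,0,-0.008,-0.008,0.06,0,0,0,0,0,0,0.08,0,0,0,0,0,0,0.08,0,0,0,0,0,0,0.06,0,0,0,0,0,0,0.03,0,0,0,0,0,0,0.01,0,0,0,0,0,0,0.01,0,0,0,0,0,0,0,0,0,0,0,0,0,0,0]'

```text
time: 21.03
tool_pos: [0.5036, 0.2836, 0.0426]
ee_rot: [-3.141, 0.0, 0.526]
wrist_force: [-0.3, 0.1, -0.2]
width: 0.0413
finger_force: 30.0
```

>>> move_arm --motion '[0,0,0,0,0,0.01,0,0,0,0,0,0,0.01,0,0,0,0,0,0,0.01,0,0,0,0,0,0,0.005,0,0,0,0,0,0,0,0,0,0,0,0,0,0,0]'

```text
time: 21.53
tool_pos: [0.5037, 0.2836, 0.0396]
ee_rot: [3.142, -0.0, 0.526]
wrist_force: [-0.3, -1.0, 2.3]
width: 0.0415
finger_force: 30.0
```

>>> move_arm --motion '[0,0,0,0,0,0.005,0,0,0,0,0,0,0.005,0,0,0,0,0,0,0,0,0,0,0,0,0,0,0]'

```text
time: 21.87
tool_pos: [0.5038, 0.2836, 0.0395]
ee_rot: [3.142, -0.001, 0.526]
wrist_force: [-2.7, -0.8, 6.8]
width: 0.0418
finger_force: 30.0
```

>>> move_arm --motion '[0,0,0,0,0,0,0.8,0,0,0,0,0,0,0.8,0,0,0,0,0,0,0.8,0,0,0,0,0,0,0.8,0,0,0,0,0,-0.1,0.8,0,0,0,0,0,-0.3,0.8,0,0,0,0,0,-0.4,0.8,0,0,0,0,0,-0.4,0.8,0,0,0,-0.25,-0.234,0,0.8,0,0,0,-0.25,-0.234,0,0.8,0,0,0,-0.25,-0.234,0,0.8,0,0,0,-0.25,-0.234,0,0.8]'

```text
time: 22.87
tool_pos: [0.3691, 0.3145, 0.1591]
ee_rot: [-3.141, -0.002, 0.525]
wrist_force: [-0.0, 0.6, -0.3]
width: 0.0755
finger_force: 0.0
```

>>> move_arm --motion '[0,0,0,-0.25,-0.234,0,0.8,0,0,0,-0.24,-0.234,0,0.8,0,0,0,0,0,0,0.8,0,0,0,0,0,0,0.8,0,0,0,0,0,0,0.8]'

```text
time: 23.28
tool_pos: [0.3048, 0.3303, 0.1588]
ee_rot: [3.141, -0.002, 0.527]
wrist_force: [-0.9, -0.4, 0.5]
width: 0.0752
finger_force: 0.0
```

Run:
```python
from h import *
w=robot.get_calibration("wrist");im=robot.snapshot("wrist");np.savez("w12.npz",im=im,**w);g=cv2.cvtColor(im,cv2.COLOR_RGB2GRAY)
o,R,p=tool();print(p,o["ee_rot"],o["time"],o["joint_positions"].round(2))
px=proj(w,[.3796,.3738,.03])[0];print(px)
print("hole",edgecirc(w,g,px,.03,.012,.019),"grip",edgecirc(w,g,px,.03,.021,.027))
x,y=px.astype(int);y0=max(y-60,0)
c=g[y0:y0+120,x-60:x+60].astype(float)
lo=cv2.resize(np.clip(c*1.5,0,255).astype(np.uint8),(390,390),interpolation=cv2.INTER_CUBIC)
hi=cv2.resize(np.clip((c-150)*3,0,255).astype(np.uint8),(390,390),interpolation=cv2.INTER_CUBIC)
cv2.imwrite("pics/w12.png",np.hstack([lo,hi]));print(x-60,y0)
```

```text
[0.30518623 0.33010129 0.15853249] [ 3.14131634e+00 -1.07067386e-03  5.25517499e-01] 23.3333 [ 0.7  -0.13  1.67 -0.    1.59  1.74]
[284.1089077   96.43062437]
hole [0.379  0.3751 0.0151 0.0004] grip [0.3801 0.3743 0.0233 0.0007]
224 36
```

View pics/w12.png

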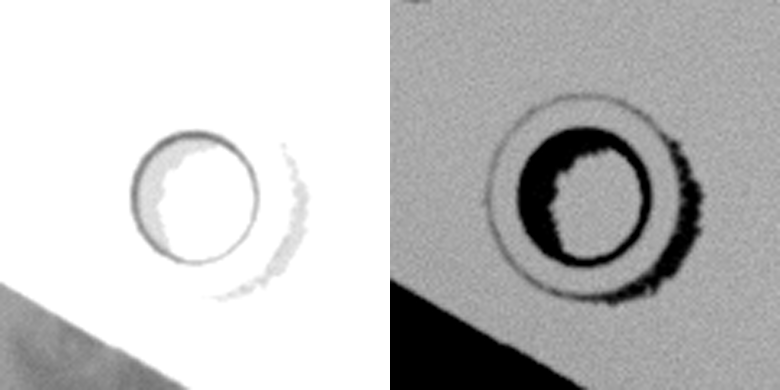

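w12 shows the ring's hole at crop (195,198) and its grip outline, with shadow on the right. The lugs are too bright to see directly, so I'll average several frames and unwrap them around the ring numerically. That was my last picture.

Run:
```python
from h import *
w=robot.get_calibration("wrist");ims=np.mean([robot.snapshot("wrist").astype(float) for _ in range(12)],0)
np.savez("w13.npz",im=ims,**w)
g=ims.mean(2).astype(np.float32)
c=(.3795,.3745);z=.006
a=np.radians(np.arange(0,360,6));r=np.arange(.0225,.034,.0005)
X=np.stack([c[0]+np.outer(np.cos(a),r),c[1]+np.outer(np.sin(a),r),np.full((len(a),len(r)),z)],-1)
q=proj(w,X.reshape(-1,3)).astype(np.float32).reshape(len(a),len(r),2)
P=cv2.remap(g,q[...,0],q[...,1],cv2.INTER_LINEAR)
print("r",(r*1e4).astype(int))
for t,row in zip(np.degrees(a),P):print(int(round(t)),*row.astype(int))
```

```text
r [225 230 235 240 245 250 255 260 265 270 275 280 285 290 295 300 305 310
 315 320 325 330 335 340]
0 208 207 207 205 201 197 194 196 199 204 207 208 208 208 208 208 208 208 208 208 208 208 207 208
6 208 208 207 204 199 194 192 193 198 203 207 208 208 208 208 208 208 207 208 208 208 208 208 208
12 208 208 207 205 201 198 197 198 202 204 206 207 208 209 208 208 208 208 208 208 208 208 208 208
18 208 208 207 205 202 199 198 199 203 205 207 208 208 208 208 208 208 208 208 209 208 208 208 208
24 208 208 207 205 202 199 197 199 202 205 207 208 208 208 208 208 208 208 208 208 208 208 208 208
30 208 208 207 205 203 199 198 198 202 205 208 208 208 208 208 208 207 208 208 208 208 208 208 207
36 208 208 207 205 202 198 196 198 202 206 207 208 208 208 208 208 208 208 208 208 208 207 208 208
42 207 208 207 206 201 197 195 197 202 205 208 208 208 208 207 208 208 208 208 207 208 208 209 208
48 208 208 207 206 202 198 196 199 202 206 208 208 208 207 207 208 208 208 208 208 208 208 209 209
54 208 208 207 205 202 199 198 200 203 206 208 208 208 207 208 208 208 208 208 208 209 208 208 207
60 208 208 
[... 4281 characters left out ...]

318 208 208 206 202 194 184 175 166 161 160 163 172 183 193 202 206 208 208 208 208 208 207 208 208
324 209 208 206 201 192 179 169 161 161 166 175 185 195 202 206 208 209 208 208 209 209 208 208 209
330 208 207 206 202 196 185 174 166 160 163 171 182 193 200 205 207 208 208 208 208 208 208 208 208
336 208 208 206 203 196 188 182 182 187 195 202 206 208 208 208 208 208 208 208 208 208 208 208 208
342 208 208 206 204 199 195 193 194 199 204 207 208 208 208 208 208 208 208 208 208 208 208 208 209
348 209 209 207 205 201 196 193 196 200 204 207 208 209 208 208 208 208 208 208 208 208 208 208 208
354 208 207 206 204 200 194 191 194 199 203 206 207 208 208 208 208 208 208 208 208 208 208 208 208
```

The lugs can't be seen from straight above. I'll get an oblique view with the ring at the image edge, from lower down, so their side faces show.

>>> move_arm --motion '[0,0,0,0.14,0.298,0,0.8,0,0,0,0.14,0.298,0,0.8,0,0,0,0.14,0.298,0,0.8,0,0,0,0.14,0.298,0,0.8,0,0,0,0.14,0.298,0,0.8,0,0,0,0,0,0.35,0.8,0,0,0,0,0,0.35,0.8,0,0,0,0,0,0.2,0.8,0,0,0,0,0,0,0.8,0,0,0,0,0,0,0.8,0,0,0,0,0,0,0.8]'

```text
time: 24.85
tool_pos: [0.4407, 0.237, 0.0698]
ee_rot: [3.141, -0.003, 0.526]
wrist_force: [0.4, 0.3, 0.2]
width: 0.0754
finger_force: 0.0
```

Run:
```python
from h import *
w=robot.get_calibration("wrist");ims=np.mean([robot.snapshot("wrist").astype(float) for _ in range(8)],0)
np.savez("w14.npz",im=ims,**w)
o,R,p=tool();print(p,o["ee_rot"],o["time"])
c=np.array([.3795,.3742]);a=np.radians(np.arange(0,360,10))
for n,r,z in(("grip top",.024,.03),("lug top",.029,.006),("neck bottom",.0215,0)):
    q=proj(w,np.c_[c[0]+r*np.cos(a),c[1]+r*np.sin(a),np.full(36,z)]);print(n,q.min(0).round(),q.max(0).round())
q=proj(w,np.c_[c[0]+.029*np.cos(a),c[1]+.029*np.sin(a),np.full(36,.004)]);print([(int(np.degrees(t).round()),*v.round().astype(int)) for t,v in zip(a,q)])
x0,y0=q.min(0).astype(int)-4;x1,y1=q.max(0).astype(int)+6
g=ims.mean(2)[y0:y1,x0:x1];print(x0,y0,g.shape)
lv="#@%*+=-:. "
for i,r in enumerate(g):print(f"{y0+i:3d}","".join(lv[int(np.clip((v-60)/15.1,0,9))] for v in r))
```

```text
[0.43995905 0.23668465 0.06878953] [ 3.14143961e+00 -1.34037402e-03  5.26361787e-01] 25.25
grip top [  4. 177.] [ 82. 251.]
lug top [ 22. 162.] [107. 245.]
neck bottom [ 38. 172.] [100. 232.]
[(0, np.int64(82), np.int64(168)), (10, np.int64(74), np.int64(164)), (20, np.int64(67), np.int64(162)), (30, np.int64(59), np.int64(162)), (40, np.int64(52), np.int64(162)), (50, np.int64(45), np.int64(164)), (60, np.int64(39), np.int64(168)), (70, np.int64(33), np.int64(172)), (80, np.int64(29), np.int64(177)), (90, np.int64(26), np.int64(183)), (100, np.int64(24), np.int64(190)), (110, np.int64(24), np.int64(197)), (120, np.int64(25), np.int64(204)), (130, np.int64(27), np.int64(211)), (140, np.int64(30), np.int64(218)), (150, np.int64(34), np.int64(224)), (160, np.int64(39), np.int64(230)), (170, np.int64(45), np.int64(234)), (180, np.int64(52), np.int64(238)), (190, np.int64(59), np.int64(241)), (200, np.int64(66), np.int64(243)), (210, np.int64(73), np.int64(244)), (220, np.int64(80), np.int64(243)), (230, np.int64(87), np.int64(241)), (240, np.int64(93), np.int64(238)), (250, np.int64(98)
[... 8901 characters left out ...]

242 @@@%*+=---------------------------------------------=+*%%*+=-----------------------------------
243 @@@@@%*+=------------------------------------------=+**%*+=------------------------------------
244 @@@@@@@%*+==-------------------------------------==+++++=--------------------------------------
245 @@@@@@@@@%*+==----------------------------------=++*+===------------------------------------:--
246 @@@@@@#@@@@%*+==------------------------------==++*+=-----------------------------:------------
247 @@@@@@######@%*+==--------------------------==+++++=-------------------------------------------
248 @@@@@@#@#@####@%*++=----------------------==+++==------------------------------:---------------
```

The oblique map shows one lug clearly. Its end face is at about 301° and it runs clockwise to about 241°, so the ring's lug axis is at about 271° (equivalent to 91°). The ring needs +29° to line up with the slots at 120°. Moving over it with the tool at yaw 61°.

>>> move_arm --motion '[0,0,0,0,0,-0.36,0.8,0,0,0,0,0,-0.36,0.8,0,0,0,0.042,-0.373,0,0.8,0,0,0,0.042,-0.373,0,0.8,0,0,0,0.042,-0.373,0,0.8,0,0,0,0.042,-0.373,0,0.8,0,0,-0.138,0,0,0,0.8,0,0,-0.138,0,0,0,0.8,0,0,-0.138,0,0,0,0.8,0,0,-0.138,0,0,0,0.8,0,0,-0.137,0,0,0,0.8,0,0,0,0,0,0,0.8]'

```text
time: 26.25
tool_pos: [0.3791, 0.374, 0.1402]
ee_rot: [3.142, -0.0, 1.069]
wrist_force: [0.4, -0.6, 0.3]
width: 0.0754
finger_force: 0.0
```

Run:
```python
from h import *
robot.snapshot("wrist");robot.snapshot("wrist");robot.snapshot("wrist")
w=robot.get_calibration("wrist");im=robot.snapshot("wrist");g=cv2.cvtColor(im,cv2.COLOR_RGB2GRAY)
o,R,p=tool();print(p,o["ee_rot"],o["time"],o["width"])
px=proj(w,[.3795,.3743,.03])[0];print(px,edgecirc(w,g,px,.03,.012,.019),edgecirc(w,g,px,.03,.0215,.027))
print(delta((.3795,.3743,.018)))
```

```text
[0.3792967  0.37387004 0.14014446] [ 3.14155484e+00 -1.60410771e-04  1.06521738e+00] 26.45 0.07520875982296193
[284.69056179 207.97991829] [3.793e-01 3.746e-01 1.570e-02 2.000e-04] [0.3809 0.3771 0.0237 0.0004]
[ 0.005 -0.     1.221]
```

>>> move_arm --motion '[0,0,0,0.005,0,0.36,0.8,0,0,0,0,0,0.38,0.8,0,0,0,0,0,0.36,0.75,0,0,0,0,0,0.12,0.7,0,0,0,0,0,0,0.65,0,0,0,0,0,0,0,0,0,0,0,0,0,0,0,0,0,0,0,0,0,0,0,0,0,0,0,0,0,0,0,0,0,0,0,0,0,0,0,0,0,0,0,0,0,0,0,0,0]'

```text
time: 27.45
tool_pos: [0.3814, 0.3759, 0.0211]
ee_rot: [3.139, -0.006, 1.067]
wrist_force: [-0.1, 0.2, 6.3]
width: 0.0466
finger_force: 30.0
```

>>> move_arm --motion '[0,0,0,0,0,0,0,0,0,0,0,0,0,0,0,0,0,0,0,-0.1,0,0,0,0,0,0,-0.36,0,0,0,0,0,0,-0.4,0,0,0,0,0,0,-0.35,0,0,0,0,0,0,0,0,0,0,0,0,0,0,0,0,0,0,0,0,0,0]'

```text
time: 28.2
tool_pos: [0.379, 0.3739, 0.1388]
ee_rot: [-3.141, 0.001, 1.067]
wrist_force: [0.2, -0.0, -1.4]
width: 0.0466
finger_force: 30.0
```

Run:
```python
from h import *
w=robot.get_calibration("wrist");im=robot.snapshot("wrist");np.savez("w15.npz",im=im,**w)
o,R,p=tool();print(p,o["ee_rot"],o["width"],o["finger_force"],o["wrist_force"],o["time"])
px=proj(w,R@[0,0,-.0105]+p)[0];print(px)
for a in((.021,.027),(.012,.019)):
  for s in(0,1,-1):print(a,s,held(w,im,px,.0105,*a,s))
print(delta((.5032,.2836,p[2])))
g=im.mean(2);x,y=px.astype(int);lv="#@%*+=-:. "
for r in g[y-58:y+62:2,x-62:x+62]:print("".join(lv[int(np.clip((v-30)/20,0,9))] for v in r[::2].repeat(1)))
```

```text
[0.37847889 0.37356356 0.13748905] [-3.14026649e+00  3.03361520e-03  1.06725179e+00] 0.046486668323416 29.999317817855626 [ 1.24619186 -0.31944329 -1.17365931] 28.25
[284.90995345 276.12471703]
(0.021, 0.027) 0 (array([3.772e-01, 3.730e-01, 2.380e-02, 2.000e-04]), array([-0.0011, -0.0009, -0.0105]))
(0.021, 0.027) 1 (array([0.3786, 0.3748, 0.026 , 0.0009]), array([ 0.0011, -0.0005, -0.0105]))
(0.021, 0.027) -1 (array([3.772e-01, 3.729e-01, 2.380e-02, 2.000e-04]), array([-0.0012, -0.0008, -0.0105]))
(0.012, 0.019) 0 (array([3.774e-01, 3.731e-01, 1.560e-02, 2.000e-04]), array([-0.001 , -0.0007, -0.0105]))
(0.012, 0.019) 1 (array([3.774e-01, 3.731e-01, 1.560e-02, 2.000e-04]), array([-0.001 , -0.0007, -0.0105]))
(0.012, 0.019) -1 (array([3.804e-01, 3.786e-01, 1.610e-02, 3.000e-04]), array([ 0.0053, -0.0008, -0.0105]))
[-1.860e-01  1.527e+00 -1.000e-03]
%%%%%@@@%++=-=--++-::::::::::::=++++++-::::::::-=+++++-:-=--::
%%%@@@@@%*+++++*-::::::::::::::=++++++=-----:-:-=+++++===+===-
%@@@%@@@@%*+++=::::::::::::::::*%%%**++++++==+==++++++++++++++
@@%%%%%@%@%**=::::::::::::--==+@@@@@@%*+++++++++++
[... 2840 characters left out ...]
+*#####
#####################@%*****+****+*+******++=-==+++++++++@####
########################@%***********%@%+++=::::--+++++++%####
############################@@@@@@@#@##@%++-::::::-==++++*####
########################################@*+-:::::::::---++####
#########################################%=:::::::::::::==@###
#########################################@-:::::::::::::::*###
##########################################*-::::::::::::::=###
##########################################@+::::::::::::::-###
#########################################@%*-::::::::::::::%##
#######################################@%***+::::::::::::::*##
####################################@@%******-:::::::::::::=##
```

The ring is held with its centre about 1 mm off in tool x. I'll carry it over the barrel and turn it +29°.

>>> move_arm --motion '[0,0,0,-0.045,0.381,0,0,0,0,0,-0.045,0.381,0,0,0,0,0,-0.045,0.381,0,0,0,0,0,-0.043,0.381,0,0,0,0,-0.13,0,0,0,0,0,0,-0.13,0,0,0,0,0,0,-0.13,0,0,0,0,0,0,-0.13,0,0,0,0,0,0,-0.124,0,0,0,0,0,0,0,0,0,0,0,0,0,0,0,0,0.2,0,0,0,0,0,0,0.15,0]'

```text
time: 29.25
tool_pos: [0.5038, 0.285, 0.1023]
ee_rot: [-3.14, 0.001, 1.57]
wrist_force: [0.2, -0.3, -1.6]
width: 0.0463
finger_force: 30.0
```

>>> move_arm --motion '[0,0,0,0,0,0,0,0,0,0,0,0,0,0,0,0,0,0,0,0,0]'

```text
time: 29.5
tool_pos: [0.5043, 0.2852, 0.104]
ee_rot: [-3.141, 0.0, 1.572]
wrist_force: [0.7, 0.4, -0.0]
width: 0.0464
finger_force: 30.0
```

Run:
```python
from h import *
w=robot.get_calibration("wrist");im=robot.snapshot("wrist");np.savez("w16.npz",im=im,**w)
o,R,p=tool();print(p,o["ee_rot"],o["wrist_force"])
px=proj(w,R@[-.001,0,-.0105]+p)[0]
print(held(w,im,px,.0105,.012,.019,1),held(w,im,px,.0105,.021,.027,-1))
print(delta((.5033,.2834,.0635),(-.001,-.0003)))
```

```text
[0.50472551 0.2854241  0.10477107] [ 3.14070936e+00 -4.34129216e-04  1.57233603e+00] [-0.39145209 -0.46733892 -0.47540411]
(array([5.032e-01, 2.850e-01, 1.530e-02, 1.000e-04]), array([-0.0004, -0.0015, -0.0105])) (array([5.032e-01, 2.851e-01, 2.340e-02, 3.000e-04]), array([-0.0003, -0.0015, -0.0105]))
[-0.01  -0.012  0.413]
```

>>> move_arm --motion '[0,0,0,-0.012,-0.01,0.08,0,0,0,0,0,0,0.1,0,0,0,0,0,0,0.08,0,0,0,0,0,0,0.05,0,0,0,0,0,0,0.03,0,0,0,0,0,0,0.01,0,0,0,0,0,0,0,0,0,0,0,0,0,0,0]'

```text
time: 30.22
tool_pos: [0.5034, 0.284, 0.0691]
ee_rot: [-3.142, 0.0, 1.573]
wrist_force: [-0.4, 0.7, -0.8]
width: 0.0468
finger_force: 30.0
```

No contact yet, and the lugs are already below the wall tops. Lowering further in small steps.

>>> move_arm --motion '[0,0,0,0,0,0.015,0,0,0,0,0,0,0.015,0,0,0,0,0,0,0.01,0,0,0,0,0,0,0.01,0,0,0,0,0,0,0,0,0,0,0,0,0,0,0]'

```text
time: 30.72
tool_pos: [0.5035, 0.284, 0.0651]
ee_rot: [3.141, -0.0, 1.573]
wrist_force: [-2.0, -1.1, 3.9]
width: 0.0463
finger_force: 30.0
```

>>> move_arm --motion '[0,0,0,0,0,0.005,0,0,0,0,0,0,0,0,0,0,0,0,0,0,0]'

```text
time: 30.97
tool_pos: [0.5036, 0.284, 0.0651]
ee_rot: [3.141, -0.0, 1.573]
wrist_force: [-2.2, -0.8, 6.5]
width: 0.0466
finger_force: 30.0
```

The ring is seated with its underside at about 44 mm. Turning it clockwise now.

>>> move_arm --motion '[0,0,0.1,0,0,-0.004,0,0,0,0.1,0,0,0,0,0,0,0.1,0,0,0,0,0,0,0.1,0,0,0,0,0,0,0.1,0,0,0,0,0,0,0.1,0,0,0,0,0,0,0.1,0,0,0,0,0,0,0.1,0,0,0,0,0,0,0.1,0,0,0,0,0,0,0.1,0,0,0,0,0,0,0,0,0,0,0]'

```text
time: 31.88
tool_pos: [0.5045, 0.2845, 0.0651]
ee_rot: [3.14, -0.003, 0.786]
wrist_force: [0.2, 0.4, 4.7]
width: 0.0463
finger_force: 30.0
```

Run:
```python
from h import *
o,R,p=tool();print(p,o["ee_rot"],o["wrist_force"],o["wrist_torque"],o["joint_positions"].round(2),o["width"])
```

```text
[0.50453885 0.28445497 0.06509454] [ 3.14034145e+00 -3.02821792e-03  7.86331907e-01] [0.20664342 0.44746393 4.68196848] [-0.10861485  0.00954284 -0.02592347] [ 0.42  0.22  1.51 -0.    1.42  1.2 ] 0.0463040469654511
```

>>> move_arm --motion '[0,0,0.09,0,0,0,0,0,0,0.09,0,0,0,0,0,0,0.08,0,0,0,0,0,0,0,0,0,0,0,0,0,0,0,0,0,0]'

```text
time: 32.3
tool_pos: [0.5044, 0.2844, 0.0651]
ee_rot: [3.141, -0.003, 0.587]
wrist_force: [-0.3, -0.6, 5.0]
width: 0.0468
finger_force: 30.0
```

Run:
```python
from h import *
o,R,p=tool();print(p,o["ee_rot"],o["wrist_force"],o["wrist_torque"],o["width"])
```

```text
[0.50441616 0.28440801 0.06508901] [ 3.14104925e+00 -2.91564939e-03  5.86542994e-01] [-0.3250753  -0.58376245  4.98839647] [-0.08983355  0.04851471 -0.02095533] 0.04675658613283475
```

Turned 56.5° with no resistance. Continuing to the stop while watching the torque.

>>> move_arm --motion '[0,0,0.05,0,0,0,0,0,0,0.05,0,0,0,0,0,0,0.03,0,0,0,0,0,0,0,0,0,0,0,0,0,0,0,0,0,0]'

```text
time: 32.72
tool_pos: [0.5048, 0.2837, 0.0651]
ee_rot: [3.139, -0.003, 0.487]
wrist_force: [1.6, -1.4, 5.4]
width: 0.0465
finger_force: 30.0
```

Run:
```python
from h import *
o,R,p=tool();print(p,o["ee_rot"],o["wrist_force"],o["wrist_torque"],o["width"])
```

```text
[0.504816   0.28365892 0.06509119] [ 3.13928570e+00 -2.92067216e-03  4.86585270e-01] [ 1.63268851 -1.36270877  5.42775244] [-0.44487414 -0.09002205  0.62610457] 0.04649827781474993
```

Torque about z jumped to 0.63 N·m, so it has met the stop. One more nudge to confirm.

>>> move_arm --motion '[0,0,0.04,0,0,0,0,0,0,0,0,0,0,0,0,0,0,0,0,0,0]'

```text
time: 32.97
tool_pos: [0.5054, 0.2838, 0.0651]
ee_rot: [3.139, -0.004, 0.454]
wrist_force: [4.4, -2.3, 4.9]
width: 0.0464
finger_force: 30.0
```

Run:
```python
from h import *
o,R,p=tool();print(o["ee_rot"],o["wrist_force"],o["wrist_torque"])
```

```text
[ 3.13939055 -0.00432233  0.45354   ] [ 4.41827586 -2.29254389  4.88470656] [-0.52491249 -0.7709212   0.74603261]
```

>>> move_arm --motion '[0,0,-0.04,0,0,0,0,0,0,0,0,0,0,0.75,0,0,0,0,0,0,0.75,0,0,0,0,0,0,0.75,0,0,0,0,0,0,0.75,0,0,0,0,0,-0.1,0.75,0,0,0,0,0,-0.3,0.75,0,0,0,0,0,-0.35,0.75,0,0,0,0,0,-0.35,0.75,0,0,0,0,0,0,0.75,0,0,0,0,0,0,0.75]'

```text
time: 33.88
tool_pos: [0.5048, 0.2849, 0.178]
ee_rot: [3.141, -0.007, 0.481]
wrist_force: [-0.0, -0.4, -0.4]
width: 0.071
finger_force: 0.0
```

Run:
```python
from h import *
w=robot.get_calibration("wrist");im=robot.snapshot("wrist");g=cv2.cvtColor(im,cv2.COLOR_RGB2GRAY)
o,R,p=tool();print(p,o["time"],o["width"],o["wrist_force"])
px=proj(w,[.5033,.2834,.074])[0];print(px)
for z in(.070,.074,.078):print(z,edgecirc(w,g,px,z,.012,.019,-1),edgecirc(w,g,px,z,.021,.027,-1))
q=proj(w,[.5033,.2834,.006])[0];print("foot",edgecirc(w,g,q,.006,.036,.047,1))
```

```text
[0.50364657 0.28430238 0.1753479 ] 33.9333 0.07050687942418443 [ 0.03805631  0.23318714 -0.10267297]
[284.94796981 213.49807289]
0.07 [5.057e-01 2.862e-01 1.810e-02 3.000e-04] [5.016e-01 2.825e-01 2.360e-02 3.000e-04]
0.074 [5.069e-01 2.867e-01 1.810e-02 3.000e-04] [5.028e-01 2.832e-01 2.330e-02 3.000e-04]
0.078 [5.085e-01 2.867e-01 1.800e-02 4.000e-04] [5.037e-01 2.837e-01 2.290e-02 3.000e-04]
foot [5.037e-01 2.838e-01 4.190e-02 1.000e-04]
```

The ring's grip is centred on the barrel at the expected height of 74 mm, and the gripper is clear. Handing the job in.

```bash
python3 -c "
from bench import robot
print(robot.close_job())"
```

```text
the job is handed in; nothing more can be done
None
```

The small objective is assembled and handed in at about 34 s: lens, thick spacer and filter set down in order, and the ring turned clockwise about 60° to its stop; I saw no verdict.

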